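# Sort the specimen containers into their racks

### The job

Sort the five capped specimen containers standing on the lab bench: one tall jar into each bay of the white high-walled two-bay rack, one low wide pot into each bay of the shallow metal tray, and the slim vial into the square well of the thick grey block. Set each down gently, without dropping it, so that it stands upright on the floor of its bay, and let go of it; do not shift the reagent bottle or the pipette.

Things in the scene. Friction and masses are not known exactly. Their poses are not given: they have to be found in the camera images.
- jar_a_mid (a point): tall specimen jar standing upright, frosted white round body 40 mm in diameter with a blue screw cap 44 mm in diameter (cap = top 14 mm), 68 mm high in all, about 60 g; one of two alike. The point is its centre, 34 mm above its underside; z up along its axis. Take it across the cap, from above
- jar_b_mid (a point): tall specimen jar standing upright, frosted white round body 40 mm in diameter with a blue screw cap 44 mm in diameter (cap = top 14 mm), 68 mm high in all, about 60 g; one of two alike. The point is its centre, 34 mm above its underside; z up along its axis. Take it across the cap, from above
- pot_a_mid (a point): low wide specimen pot standing upright, frosted white round body 54 mm in diameter with a blue screw cap 58 mm in diameter (cap = top 14 mm), 44 mm high in all, about 70 g; one of two alike. The point is its centre, 22 mm above its underside; z up along its axis. Take it across the cap, from above
- pot_b_mid (a point): low wide specimen pot standing upright, frosted white round body 54 mm in diameter with a blue screw cap 58 mm in diameter (cap = top 14 mm), 44 mm high in all, about 70 g; one of two alike. The point is its centre, 22 mm above its underside; z up along its axis. Take it across the cap, from above
- vial_mid (a point): slim vial standing upright, frosted white round body 24 mm in diameter with a blue screw cap 27 mm in diameter (cap = top 14 mm), 64 mm high in all, about 30 g. The point is its centre, 32 mm above its underside; z up along its axis. Take it across the cap, from above
- jar_rack: white plastic rack fixed to the bench, for the tall jars: two square open-topped bays side by side along its y axis, each 66 x 66 mm inside, walls and divider 5 mm thick and 30 mm high; outside 76 mm (x) by 147 mm (y). Origin: centre of its underside, on the bench; z up; the inner floor is 4 mm above the origin, the bay centres are at y = -35.5 and +35.5 mm, x = 0 in its frame
- pot_tray: shallow bare-aluminium tray fixed to the bench, for the low wide pots: two square open-topped bays side by side along its y axis, each 82 x 82 mm inside, walls and divider 4 mm thick and only 12 mm high; outside 90 mm (x) by 176 mm (y). Origin: centre of its underside, on the bench; z up; the inner floor is 4 mm above the origin, the bay centres are at y = -43 and +43 mm, x = 0 in its frame
- vial_block: thick grey plastic block fixed to the bench, for the vial: 96 x 96 mm outside, 28 mm high, with one square open-topped well 48 x 48 mm in its middle (so the walls are 24 mm thick). Origin: centre of its underside, on the bench; z up; the well's floor is 4 mm above the origin, the well's centre is at x = y = 0 in its frame
- reagent_mid (a point): bystander: capped round green glass reagent bottle, 64 mm in diameter and 120 mm high, standing loose to the left of the work; the point is 60 mm above its underside. Leave it alone
- pipette_mid (a point): bystander: white hand pipette about 290 mm long lying on two small feet to the right of the work, along its own y axis (which points roughly back towards the robot), some 36 mm high; the point is on its axis, 23 mm above the bench. Leave it alone
Things that resemble listed ones, but are neither listed nor needed, are in the scene too. Leave any black or yellow look-alike of the part that bears vial_mid alone.

How it is judged (in metres and radians):
At the end, for the whole second after the job is handed in: One jar stands in each bay of the jar rack, one pot in each bay of the pot tray, the vial in the block: centre within 15 mm (jar), 16 mm (pot), 14 mm (vial) of the bay centre along each tray axis, within 3 mm of standing on the floor, within 0.1 rad of upright, under 0.02 m/s, released (((x of jar_a_mid in the frame of jar_rack between -0.015 and 0.015 m and y of jar_a_mid in the frame of jar_rack between -0.0505 and -0.0205 m and z of jar_a_mid in the frame of jar_rack between 0.035 and 0.041 m and x of jar_b_mid in the frame of jar_rack between -0.015 and 0.015 m and y of jar_b_mid in the frame of jar_rack between 0.0205 and 0.0505 m and z of jar_b_mid in the frame of jar_rack between 0.035 and 0.041 m) or (x of jar_a_mid in the frame of jar_rack between -0.015 and 0.015 m and y of jar_a_mid in the frame of jar_rack between 0.0205 and 0.0505 m and z of jar_a_mid in the frame of jar_rack between 0.035 and 0.041 m and x of jar_b_mid in the frame of jar_rack between -0.015 and 0.015 m and y of jar_b_mid in the frame of jar_rack between -0.0505 and -0.0205 m and z of jar_b_mid in the frame of jar_rack between 0.035 and 0.041 m)) and ((x of pot_a_mid in the frame of pot_tray between -0.016 and 0.016 m and y of pot_a_mid in the frame of pot_tray between -0.059 and -0.027 m and z of pot_a_mid in the frame of pot_tray between 0.023 and 0.029 m and x of pot_b_mid in the frame of pot_tray between -0.016 and 0.016 m and y of pot_b_mid in the frame of pot_tray between 0.027 and 0.059 m and z of pot_b_mid in the frame of pot_tray between 0.023 and 0.029 m) or (x of pot_a_mid in the frame of pot_tray between -0.016 and 0.016 m and y of pot_a_mid in the frame of pot_tray between 0.027 and 0.059 m and z of pot_a_mid in the frame of pot_tray between 0.023 and 0.029 m and x of pot_b_mid in the frame of pot_tray between -0.016 and 0.016 m and y of pot_b_mid in the frame of pot_tray between -0.059 and -0.027 m and z of pot_b_mid in the frame of pot_tray between 0.023 and 0.029 m)) and x of vial_mid in the frame of vial_block between -0.014 and 0.014 m and y of vial_mid in the frame of vial_block between -0.014 and 0.014 m and z of vial_mid in the frame of vial_block between 0.033 and 0.039 m and angle between each of jar_a_mid, jar_b_mid, pot_a_mid, pot_b_mid, vial_mid's own z axis and vertical below 0.1 rad and linear speed of each of jar_a, jar_b, pot_a, pot_b, vial below 0.02 m/s and contact force between the fingers and jar_a below 0.05 N and contact force between the fingers and jar_b below 0.05 N and contact force between the fingers and pot_a below 0.05 N and contact force between the fingers and pot_b below 0.05 N and contact force between the fingers and vial below 0.05 N); the robot touches nothing.
It fails at once if a container is dropped or thrown: it moves faster than 0.5 m/s while not in the fingers ((linear speed of jar_a above 0.5 m/s and contact force between the fingers and jar_a below 0.02 N) or (linear speed of jar_b above 0.5 m/s and contact force between the fingers and jar_b below 0.02 N) or (linear speed of pot_a above 0.5 m/s and contact force between the fingers and pot_a below 0.02 N) or (linear speed of pot_b above 0.5 m/s and contact force between the fingers and pot_b below 0.02 N) or (linear speed of vial above 0.5 m/s and contact force between the fingers and vial below 0.02 N)).
It fails at once if the reagent is shifted by more than 20 mm (distance of reagent_mid from where it was at the start of the episode above 0.02 m).
It fails at once if the pipette is shifted by more than 20 mm (distance of pipette_mid from where it was at the start of the episode above 0.02 m).
It also fails if it takes over 128 s, if anything falls off the work surface, if the arm or the gripper's body presses on something with over 40 N, if the wrist force passes 120 N, or if a joint passes its speed limit or range.

### The arm

A 6-joint arm with a two-finger parallel gripper is mounted at the origin on the work surface. World frame = base frame: x ahead of the robot, y to its left, z up, the work surface at z = 0. Lengths are in mm, angles in rad, forces in N, time in s.
With the tool pointing down it reaches from about 275 to 825 mm from the base axis. Payload 4.9 kg.
Tool frame: the origin (TCP) lies at the very end of the fingers, on their centre line; the grasp point (between the pads) lies 19 mm behind it; z points along the fingers, y is the line along which they close (so a half turn about z gives the same grasp; the last joint's range is limited). The gripper opens to 85 mm and grips with 20 to 120 N. Pads are 22 mm wide; open, the fingers measure 114 mm over their backs; the gripper's body (76 mm by 85 mm) begins 54 mm behind the grasp point. The pads swing forward as they close: fully open they stand 13 mm farther back than shut.
Start: joints at [0.969, 0.326, -0.193, 1.052, 0, 1.437], TCP at [248.006, 490.929, 231.281] pointing down, gripper open.
Joint ranges: [-2.65, 2.65], [-0.97, 1.79], [-1.3, 1.35], [-1.93, 2.1], [-1.47, 1.37], [-3.14, 3.14]. Speed limits (rad/s): [2.57, 2.57, 3.14, 3.14, 3.14, 3.14].

### API

Orientations are given as [roll, pitch, yaw] about the fixed x, y, z axes, in that order (R = Rz(yaw) Ry(pitch) Rx(roll)).
In Python, from bench import bot, solve_ik, imaging gives the robot as it stands. Calls block until the motion is done:
- bot.move_ptp(position, orientation): joint-space move of the TCP to a pose.
- bot.movel(position, rot=None, max_speed=150, threshold=None): straight line of the TCP; rot=None keeps the orientation; max_speed is the mean speed in mm/s. With threshold (N) it stops when the force on the tool has changed by that much, and returns True; else False.
- bot.move_j(angles): joint-space move.
- bot.grip(opening, effort=None): opening from 0.0 (shut) to 1.0 (fully open); effort is the grip in N (None keeps the last); returns when the fingers have stopped.
- bot.dwell(seconds).
- solve_ik(position, orientation): joint angles nearest the present ones, or None.
- bot.get_state(): the state.
- imaging.capture(name): name is "scene" or "top" or "wrist"; returns the picture (480x640x3 uint8, blue, green, red); there is no depth.
- imaging.camera_model(name): a dict with "K" (3x3 intrinsics, pixels), "k1" (the pictures are not rectified: a ray, as slopes to the right and down, at radius r is drawn at 1 + k1 r^2 times it, then the intrinsics apply), "position" and "rotation" of the camera in the world. Camera axes: x right, y up, looking along -z (the intrinsics and any distortion apply to the point x, -y, -z); pixel columns grow to the right and rows downward; lengths in mm; the calibration is good to about 2 mm. A picture is of the moment at which its call begins: read the wrist's pose just before it. camera_model takes no time and is no camera call; for the wrist camera it gives the pose at the moment of the call.
A pose or a line that the arm cannot do raises bot.IKError and nothing moves.
- bot.sign_off(): hands the job in; it is judged then, once.
The state is a dict: "t": time; "qpos": joint angles; "joint_velocities": joint speeds; "effort": joint torques, N m; "tcp_pos": TCP position; "orientation": TCP orientation; "contact_force": force on the tool from outside, world axes, zero at the start; "wrist_torque": the same for the moment, N m; "opening": opening from 0.0 (shut) to 1.0 (fully open); "gripper_force": force on a finger pad.
Only numpy, scipy, OpenCV 4.12 (cv2) and the standard library are available. Lean on these libraries where they do the work, as an engineer would, in place of code of your own. Each camera call takes 0.05 s, during which the arm holds its last target. There are 200 camera calls.

## Working session

There is one attempt and no reset: what is moved stays moved. The work goes in short steps, each a Python script; the robot and the scene stay as the last script left them, time stands still between calls to the robot, and variables do not carry over. Pictures are saved under pics/ and viewed, at most 14 in all, crops included, and the job is handed in when it is done.

```bash
mkdir -p pics; ls; python3 - <<'E'
from bench import bot, solve_ik, imaging
import cv2
for n in("scene","top"):
    im=imaging.capture(n); cv2.imwrite(f"pics/{n}0.png",im)
    m=imaging.camera_model(n); print(n,m)
print(bot.get_state())
E
```

```text
pics
scene {'K': array([[576.27939791,   0.        , 319.59232027],
       [  0.        , 576.27939791, 238.66189093],
       [  0.        ,   0.        ,   1.        ]]), 'k1': -0.04987177341219445, 'position': array([1087.20016327,  578.17396432, 1115.25416223]), 'rotation': array([ 0.67736098, -0.00338872,  2.36832605])}
top {'K': array([[491.58877948,   0.        , 323.30764051],
       [  0.        , 491.58877948, 244.22720292],
       [  0.        ,   0.        ,   1.        ]]), 'k1': -0.11752472707828182, 'position': array([ 415.51053511,   21.92156648, 1454.94163236]), 'rotation': array([ 0.08803224, -0.00497856, -1.59762168])}
{'t': 0.1, 'qpos': array([ 9.68779228e-01,  3.26833326e-01, -1.93459599e-01,  1.05202178e+00,
       -5.26449145e-05,  1.43661321e+00]), 'joint_velocities': array([ 3.79339923e-04, -1.48971399e-03,  2.30686637e-03, -1.21071116e-03,
        9.73863237e-05,  3.75810760e-04]), 'effort': array([ 2.59099055e-03, -4.44237435e+01,  2.63038713e+01,  7.84948032e-03,
        4.00703846e-05, -1.16386926e-05]), 'tcp_pos': array([247.72575924, 490.47387117, 230.60920997]), 'orientation': array([-3.14008088e+00, -1.50958697e-04,  2.67375860e+00]), 'contact_force': array([-0.17220444,  0.66426598, -0.19813135]), 'wrist_torque': array([-0.02529571,  0.01747214, -0.02450356]), 'gripper_force': 0.0, 'opening': 1.0002077203474482}
```

View pics/top0.png

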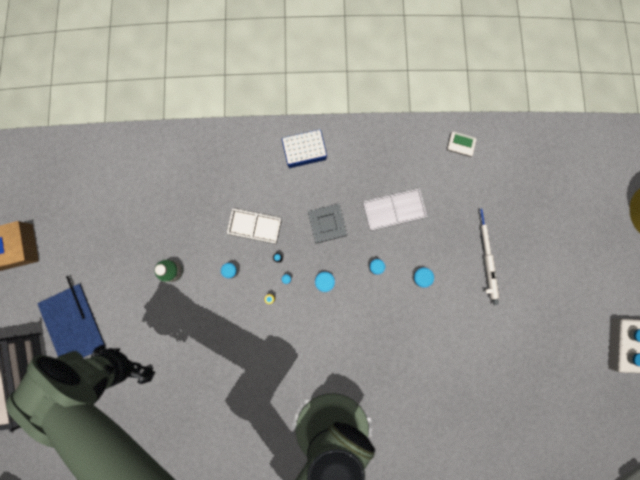

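View pics/scene0.png

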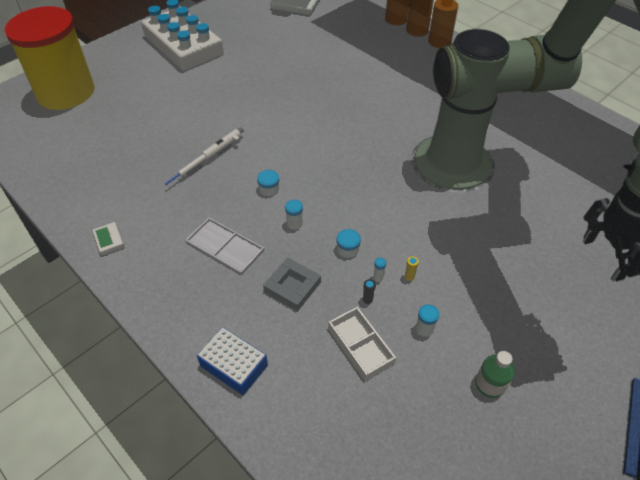

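Top view: jars at (229,270) and (377,266), pots at (325,281) and (424,277). The jar rack is at (254,225), the block at (327,223) and the tray at (395,209). The reagent bottle is at (166,269) and the pipette at (488,255).

Candidates for the vial:
- (287,279): frosted body, scene (380,268)
- (278,257): black body, scene (369,290)
- (269,298): yellow body, scene (412,267)

I choose (287,279) and will check it in a close crop.

```bash
cat > h.py <<'E'
from bench import bot, solve_ik, imaging
import cv2, numpy as np
from scipy.spatial.transform import Rotation as R
def ray_pts(m,px,z):
    """pixels -> world xy(z) on plane z"""
    px=np.asarray(px,float).reshape(-1,1,2)
    d=np.array([m["k1"],0,0,0,0])
    u=cv2.undistortPointsIter(px,m["K"],d,None,None,(3,50,1e-9)).reshape(-1,2)
    v=np.c_[u[:,0],-u[:,1],-np.ones(len(u))]
    v=R.from_euler("xyz",m["rotation"]).apply(v)
    p=np.asarray(m["position"])
    return p+v*((z-p[2])/v[:,2])[:,None]
def project(m,P):
    q=R.from_euler("xyz",m["rotation"]).inv().apply(np.atleast_2d(P)-m["position"])
    x,y=q[:,0]/-q[:,2],-q[:,1]/-q[:,2]; s=1+m["k1"]*(x*x+y*y)
    return np.c_[x*s*m["K"][0,0]+m["K"][0,2],y*s*m["K"][1,1]+m["K"][1,2]]
def blobs(im,lo=(90,110,90),hi=(110,255,255),amin=20):
    hsv=cv2.cvtColor(im,cv2.COLOR_BGR2HSV)
    mk=cv2.inRange(hsv,lo,hi)
    n,_,st,c=cv2.connectedComponentsWithStats(mk)
    return [(c[i],st[i,4],st[i]) for i in range(1,n) if st[i,4]>=amin]
E
python3 - <<'E'
from h import *
for n in("top","scene"):
    im=cv2.imread(f"pics/{n}0.png"); m=imaging.camera_model(n)
    for c,a,st in blobs(im):
        print(n,c.round(1),a,*[ray_pts(m,c,z)[0,:2].round(0) for z in(37,57,61)])
a=cv2.imread("pics/top0.png")[190:310,210:440]; b=cv2.imread("pics/scene0.png")[240:310,340:440]
a=cv2.resize(a,(800,417),interpolation=cv2.INTER_CUBIC); b=cv2.resize(b,None,fx=2.6,fy=2.6,interpolation=cv2.INTER_CUBIC)
o=np.zeros((600,800,3),np.uint8); o[:417]=a; o[418:600,:260]=b; cv2.imwrite("pics/c1.png",o)
E
```

```text
top [276.9 257. ] 44 [507. 147.] [506. 145.] [505. 144.]
top [376.8 266.1] 186 [ 473. -141.] [ 472. -139.] [ 472. -139.]
top [228.3 270. ] 190 [473. 288.] [472. 284.] [472. 284.]
top [423.4 276.9] 314 [ 438. -276.] [ 437. -272.] [ 437. -271.]
top [324.4 281.2] 309 [433.  11.] [433.  11.] [433.  11.]
top [286.  278.5] 70 [444. 122.] [444. 120.] [444. 120.]
top [ 83. 302.] 30 [388. 725.] [389. 715.] [389. 713.]
top [ 56.5 309.4] 194 [367. 809.] [368. 798.] [368. 796.]
top [ 77.6 322.4] 174 [328. 742.] [330. 732.] [330. 730.]
top [ 61.7 340.8] 127 [274. 793.] [276. 782.] [276. 780.]
top [ 84.9 343. ] 168 [268. 720.] [270. 710.] [270. 708.]
top [637.5 335.1] 43 [ 239. -934.] [ 241. -920.] [ 242. -918.]
top [637.  359.4] 56 [ 165. -929.] [ 169. -916.] [ 169. -913.]
scene [171.9   2.3] 59 [   93. -1205.] [  111. -1172.] [  115. -1165.]
scene [153.5   8.7] 67 [  166. -1215.] [  184. -1182.] [  187. -1175.]
scene [181.4   9.8] 74 [   99. -1137.] [  118. -1105.] [  121. -1099.]
scene [163.   16.9] 71 [  174. -1144.] [  191. -1112.] [  194. -1105.]
scene [191.5  18.2] 73 [  107. -1065.] [  126. -1034.] [  129. -1028.]
scene [172.7  25.5] 71 [  182. -1072.] [  199. -1042.] [  202. -1036.]
scene [201.8  26.5] 75 [ 114. -996.] [ 132. -967.] [ 136. -961.]
scene [182.9  33.9] 76 [  188. -1004.] [ 205. -974.] [ 208. -968.]
scene [267.7 178.2] 307 [ 434. -280.] [ 447. -264.] [ 449. -261.]
scene [293.4 206.9] 216 [ 455. -159.] [ 466. -145.] [ 469. -143.]
scene [348.2 239. ] 396 [430.   9.] [442.  19.] [445.  21.]
scene [380.1 262.8] 102 [428. 110.] [440. 118.] [443. 120.]
scene [412.6 260.3] 22 [368. 158.] [382. 166.] [384. 167.]
scene [369.4 283.7] 45 [489. 132.] [500. 140.] [503. 142.]
scene [428.6 313.6] 304 [455. 276.] [467. 281.] [469. 283.]
scene [234.4 370.7] 150 [844.  86.] [848.  95.] [849.  97.]
scene [634.  429.9] 802 [374. 722.] [387. 720.] [390. 719.]
```

View pics/c1.png

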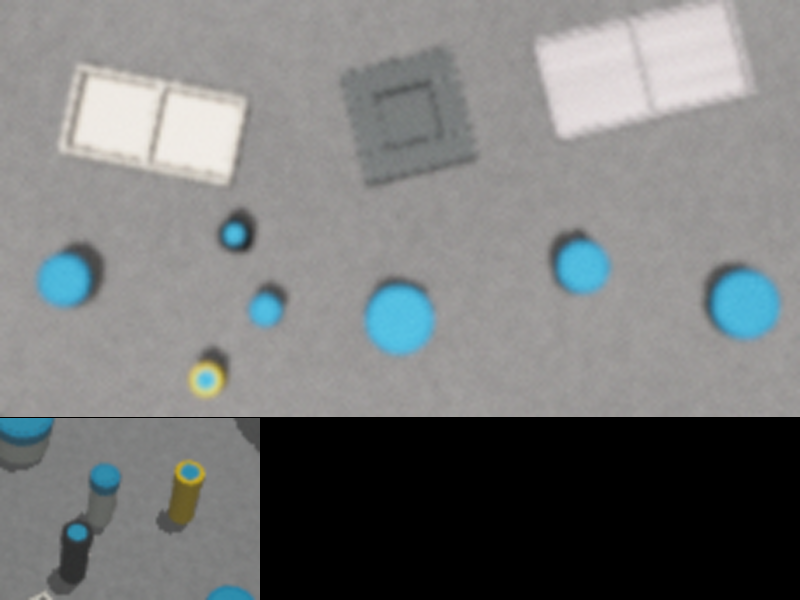

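Crop c1 shows the frosted vial at (265,309), with the black look-alike at (235,234) and the yellow one at (206,380). The choice holds, and the two views agree to about 3 mm. Next I'll take two wrist looks from above to refine the caps and the racks.

```bash
cat >> h.py <<'E'
def fit_rect(P,lx,ly):
    """ordered corners (xy) -> centre, yaw (direction of rack y axis = side of length ly)"""
    P=np.asarray(P)[:,:2]; c=P.mean(0)
    e=[P[1]-P[0]+P[2]-P[3],P[2]-P[1]+P[3]-P[0]]
    long=e[0] if np.linalg.norm(e[0])>=np.linalg.norm(e[1]) else e[1]
    ang=np.arctan2(long[1],long[0])   # direction of the long side = y axis
    return c,ang-np.pi/2,[np.linalg.norm(v)/2 for v in e]
E
python3 - <<'E'
from h import *
m=imaging.camera_model("top")
for n,c,z,s in(("rack",[(78,64),(248,95),(230,186),(60,152)],30,(76,147)),("block",[(342,73),(446,46),(478,158),(367,186)],28,(96,96)),("tray",[(535,38),(732,0),(756,95),(560,138)],12,(90,176))):
    px=np.array(c)*.2875+[210,190]; print(n,fit_rect(ray_pts(m,px,z),*s))
for i,y in enumerate((140,-150)):
    bot.move_ptp([480,y,330],[np.pi,0,np.pi/2])
    bot.dwell(.3); mw=imaging.camera_model("wrist"); im=imaging.capture("wrist")
    cv2.imwrite(f"pics/w{i}.png",im); np.save(f"w{i}.npy",mw,allow_pickle=True)
    print(bot.get_state()["t"],mw["position"],mw["rotation"],bot.get_state()["qpos"].round(2))
    for c,a,st in blobs(im,amin=80): print(c.round(1),a,*[ray_pts(mw,c,z)[0,:2].round(0) for z in(44,64,68)])
E
```

```text
rack (array([600.83842122, 212.07412171]), np.float64(-3.358057515321835), [np.float64(146.5916313724961), np.float64(77.16243837416498)])
block (array([602.59331209,  -2.1114966 ]), np.float64(-4.493670148627185), [np.float64(93.4414453634817), np.float64(98.35584579978487)])
tray (array([ 640.97771478, -207.14772896]), np.float64(-2.961640440026738), [np.float64(173.5105512929429), np.float64(86.6601370412732)])
2.0417 [479.39061279 222.34521506 473.30360733] [-0.32421501  0.00091823  0.00168786] [ 0.14  0.18 -0.13  1.26  0.    1.71]
[311.   48.9] 1734 [471. 287.] [471. 284.] [471. 283.]
[233.4 166.9] 170 [382. 166.] [387. 168.] [388. 169.]
[342.4 190.2] 186 [506. 139.] [505. 143.] [505. 144.]
[286.6 210.2] 463 [441. 116.] [443. 121.] [443. 122.]
[573.  239.9] 2755 [787.  80.] [773.  86.] [770.  88.]
[281.9 289.6] 1594 [433.  13.] [435.  23.] [435.  24.]
[312.2 398.7] 834 [ 470. -157.] [ 471. -139.] [ 471. -136.]
3.5083 [479.731446   -67.34204125 473.51079511] [-0.32419008  0.00052751  0.00216896] [-0.45  0.19 -0.12  1.26  0.    1.12]
[631.4  27.1] 360 [800.  20.] [785.  16.] [782.  15.]
[272.9  34.5] 2763 [432.  10.] [435.   7.] [435.   6.]
[310.4 184.6] 1262 [ 470. -144.] [ 470. -140.] [ 471. -140.]
[284.5 288.4] 1589 [ 437. -275.] [ 439. -266.] [ 439. -264.]
[408.8 400. ] 102 [ 607. -449.] [ 601. -431.] [ 600. -427.]
```

View pics/w0.png

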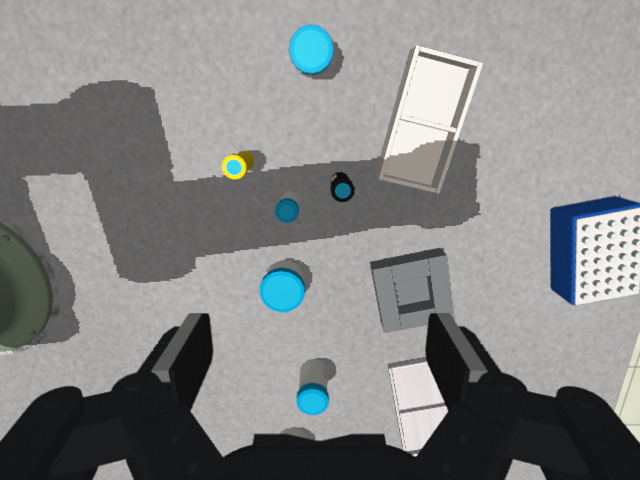

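View pics/w1.png

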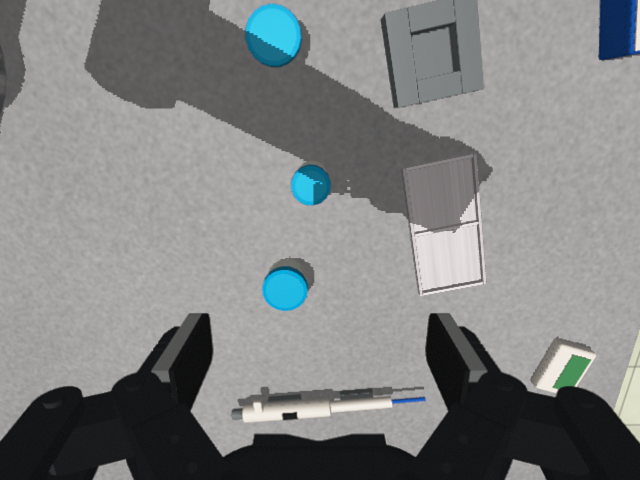

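```bash
python3 - <<'E'
from h import *
for n,w,c,z,s in(("rack",0,[(416,47),(482,65),(439,192),(379,179)],30,(76,147)),("block",0,[(373,269),(446,256),(455,320),(385,331)],28,(96,96)),("tray",1,[(403,168),(473,154),(485,283),(420,294)],12,(90,176))):
    m=np.load(f"w{w}.npy",allow_pickle=True).item(); print(n,fit_rect(ray_pts(m,c,z),*s))
E
```

```text
rack (array([602.54211811, 212.43094783]), np.float64(-3.369160945421374), [np.float64(74.47340760983641), np.float64(143.61952109586062)])
block (array([605.48265224,  -2.55608287]), np.float64(-1.3838650806355652), [np.float64(94.32068853320287), np.float64(94.31769394464192)])
tray (array([ 642.38692362, -205.52925512]), np.float64(-2.925998746480417), [np.float64(86.57046778074853), np.float64(174.1875614309921)])
```

```bash
cat >> h.py <<'E'
def best_yaw(p,yaw):
    """of two half-turn-equal grasps, the one with the wrist joint nearest its middle"""
    c=[(abs(q[5]),y) for y in(yaw,yaw-np.pi) if (q:=solve_ik(p,[np.pi,0,y])) is not None]
    return min(c)[1]
def transfer(src,dst,yaw,grasp_z,pre,post,force=40,zc=150):
    """pick at src (xy) with the TCP at grasp_z, set down at dst on a floor 4 mm higher"""
    yaw=best_yaw([*dst,zc],yaw); o=[np.pi,0,yaw]; st=bot.get_state
    bot.move_ptp([*src,zc],o); bot.grip(pre)
    bot.movel([*src,grasp_z],o,120); bot.grip(0,force)
    s=st(); print("grip",s["opening"].round(3),s["gripper_force"],s["tcp_pos"].round(1),"t",s["t"])
    if s["opening"]<.1: raise SystemExit("missed")
    bot.movel([*src,zc],o,120); bot.movel([*dst,zc],o,180); bot.dwell(.2)
    s=st(); print("carry",s["opening"].round(3),s["gripper_force"],s["contact_force"].round(2))
    bot.movel([*dst,grasp_z+14],o,110); bot.dwell(.2)
    hit=bot.movel([*dst,grasp_z+2],o,15,threshold=2.5)
    s=st(); print("down",hit,s["tcp_pos"].round(1),s["contact_force"].round(1),s["opening"].round(3))
    bot.grip(post); bot.movel([*dst,zc],o,120); print("t",st()["t"])
E
python3 - <<'E'
from h import *
transfer([471.5,284],[610,246.6],-.22+np.pi/2,41,.75,.72)
E
```

```text
Traceback (most recent call last):
  File "h.py", line 38, in transfer
    s=st(); print("grip",s["opening"].round(3),s["gripper_force"],s["tcp_pos"].round(1),"t",s["t"])
                         ^^^^^^^^^^^^^^^^^^
AttributeError: 'float' object has no attribute 'round'
```

The script stopped on a print error with the jar gripped. I'll let go, rise and rerun.

```bash
sed -i 's/s\["opening"\].round(3)/round(s["opening"],3)/' h.py
python3 - <<'E'
from h import *
s=bot.get_state(); print(s["opening"],s["gripper_force"],s["t"],s["tcp_pos"])
bot.grip(.75); bot.movel([471.5,284,150])
transfer([471.5,284],[610,246.6],-.22+np.pi/2,41,.75,.72)
bot.dwell(.2);mw=imaging.camera_model("wrist"); im=imaging.capture("wrist"); cv2.imwrite("pics/w2.png",im)
for c,a,st in blobs(im,amin=200): print(c.round(1),a,*[ray_pts(mw,c,z)[0,:2].round(0) for z in(68,72)])
E
```

```text
0.49627929708845275 40.23078382015228 7.025 [472.24127914 284.33980845  42.069149  ]
grip 0.499 40.269867181777954 [472.2 284.4  42. ] t 10.0833
carry 0.499 40.58878719806671 [ 0.03  0.73 -0.44]
down True [609.9 246.6  46.1] [-0.6 -0.7  4.9] 0.504
t 15.4583
[16.5 66.3] 2058 [748. 105.] [745. 106.]
[464.1  34.8] 867 [506. 143.] [508. 144.]
[318.7 247.8] 3731 [609. 245.] [608. 243.]
```

View pics/w2.png

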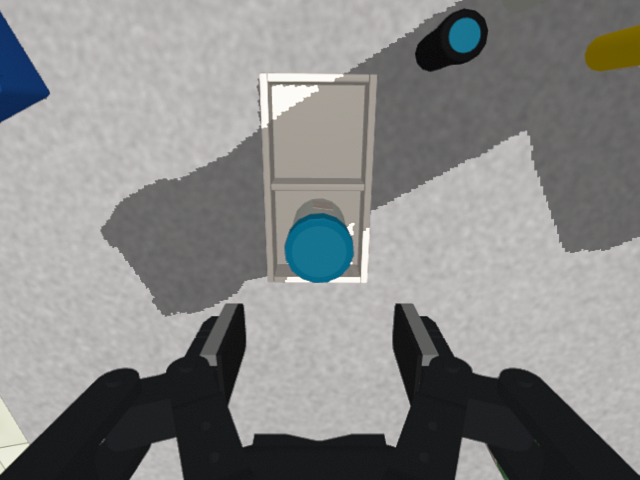

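Jar A stands in the near bay with its cap at (319,248), and it set down 4.1 mm above its pick height, as expected. I'll continue with jar B and the vial.

```bash
python3 - <<'E'
from h import *
mw=imaging.camera_model("wrist"); P=ray_pts(mw,[(261,74),(377,75),(367,282),(271,282)],30); c,y,l=fit_rect(P,76,147); print(c,y,l)
transfer([471,-140],[594,177.4],-.22+np.pi/2,41,.75,.72)
transfer([443.5,121],[604.5,-2.3],np.radians(-5),37,.6,.6,force=30)
bot.dwell(.2);mw=imaging.camera_model("wrist"); im=imaging.capture("wrist"); cv2.imwrite("pics/w3.png",im)
for c,a,st in blobs(im,amin=200): print(c.round(1),a,*[ray_pts(mw,c,z)[0,:2].round(0) for z in(68,72)])
E
```

```text
[601.49450581 213.73365269] -0.21948952687278545 [np.float64(74.09297470524534), np.float64(146.23018386799356)]
grip 0.499 40.16112506389618 [ 471.6 -140.3   41.9] t 18.8167
carry 0.5 40.61399817466736 [-0.01  0.08 -0.29]
down True [593.9 177.4  46. ] [-0.4 -0.3  4.8] 0.497
t 25.2833
grip 0.303 29.274607300758362 [444.2 121.   37.7] t 28.225
carry 0.306 29.46954756975174 [-0.7  -0.24 -1.05]
down True [604.6  -2.4  41.7] [-0.1  0.3  5.5] 0.307
t 34.0833
[314.6   3.5] 366 [466.   7.] [467.   7.]
[565.1  60.7] 866 [505. 142.] [505. 139.]
[603.5 209.1] 4462 [592. 175.] [590. 172.]
[316.2 247.1] 1458 [601.  -4.] [600.  -4.]
[366.4 422.3] 1350 [744.  21.] [740.  21.]
```

View pics/w3.png

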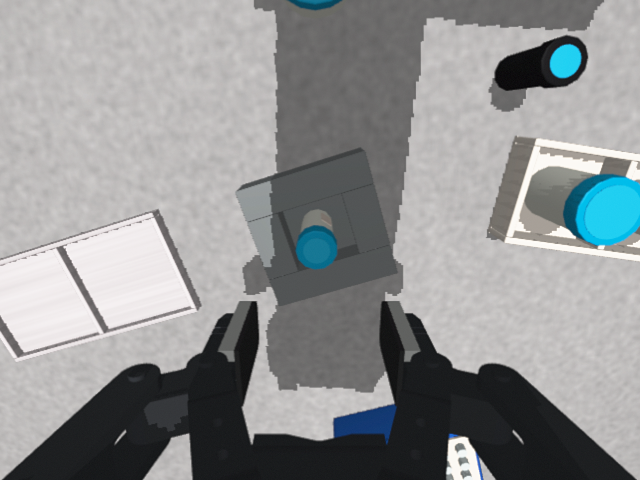

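The vial stands in the block's well, with its cap at (316,247), and jar B is in its bay at (603,209). Now the pots.

```bash
python3 - <<'E'
from h import *
transfer([433,12],[633.5,-164],.2+np.pi/2,16,.95,.92)
transfer([437,-275],[650.5,-248],.2+np.pi/2,16,.95,.92)
bot.dwell(.2);mw=imaging.camera_model("wrist"); im=imaging.capture("wrist"); cv2.imwrite("pics/w4.png",im)
for c,a,st in blobs(im,amin=200): print(c.round(1),a,*[ray_pts(mw,c,z)[0,:2].round(0) for z in(44,48)])
bot.move_ptp([420,100,330],[np.pi,0,np.pi/2]); bot.dwell(.3)
mw=imaging.camera_model("wrist"); cv2.imwrite("pics/s5.png",imaging.capture("scene")); im=imaging.capture("top"); cv2.imwrite("pics/t5.png",im); m=imaging.camera_model("top")
for c,a,st in blobs(im): print(c.round(1),a,*[ray_pts(m,c,z)[0,:2].round(0) for z in(44,68)])
print(bot.get_state()["t"])
E
```

```text
grip 0.666 41.144508719444275 [433.5  11.9  16.9] t 37.525
carry 0.666 42.57312476634979 [ 0.04  0.55 -1.59]
down True [ 633.4 -163.9   21. ] [0.4 1.  4.7] 0.662
t 44.25
grip 0.663 41.77548944950104 [ 437.4 -275.4   17. ] t 46.9833
carry 0.664 42.54823565483093 [ 0.52 -0.43 -0.37]
down True [ 650.4 -247.9   21.1] [-0.5 -0.2  4.6] 0.665
t 53.4167
[319.3 109.5] 7058 [ 633. -165.] [ 633. -165.]
[319.3 240.7] 5304 [ 650. -249.] [ 650. -248.]
[411.1 204.3] 284 [ 650. -248.] [ 646. -243.]
[382.3 210.8] 284 [ 633. -163.] [ 629. -159.]
[240.8 221.7] 169 [612. 249.] [608. 245.]
[327.7 221.4] 74 [606.  -3.] [603.  -2.]
[264.8 226.5] 159 [596. 180.] [593. 177.]
[ 54.  305.5] 94 [379. 813.] [379. 800.]
[ 81.8 300. ] 26 [394. 725.] [394. 713.]
[ 66.5 304.4] 67 [382. 774.] [382. 761.]
[ 74.1 317. ] 92 [344. 750.] [346. 737.]
[ 47.1 316.6] 51 [346. 836.] [347. 822.]
[ 83.6 339. ] 150 [280. 720.] [282. 708.]
[ 63.  331.9] 79 [301. 785.] [303. 772.]
[ 54.5 334.6] 25 [293. 812.] [295. 798.]
[637.6 335.1] 41 [ 239. -930.] [ 242. -913.]
[ 66.6 343.8] 61 [266. 773.] [269. 761.]
[ 94.9 345. ] 63 [262. 685.] [265. 674.]
[ 67.6 355.7] 65 [231. 771.] [234. 758.]
[637.1 359.3] 56 [ 167. -925.] [ 171. -909.]
55.7333
```

View pics/w4.png

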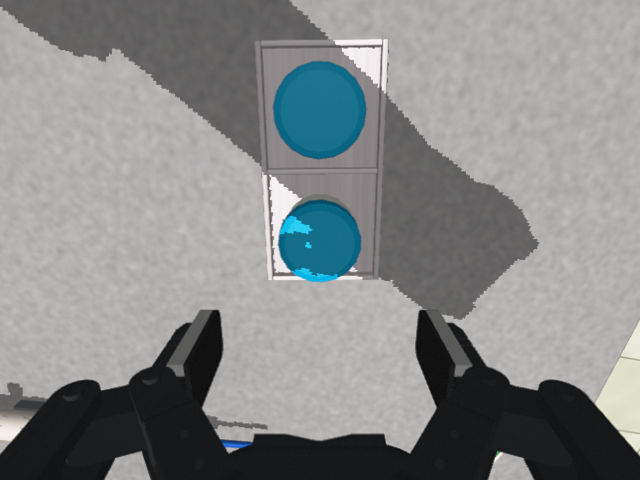

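View pics/s5.png

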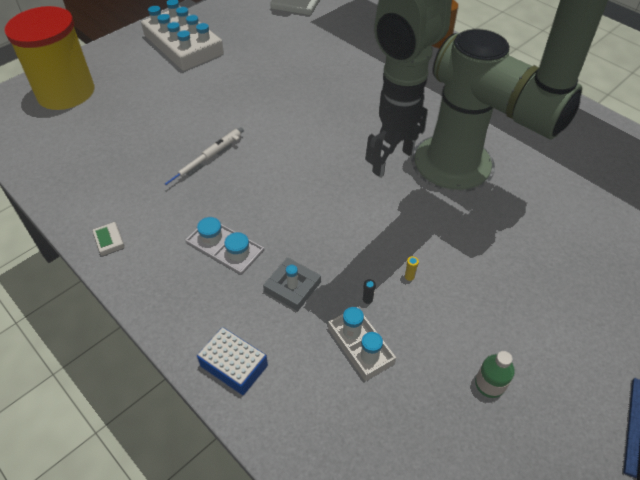

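Both pots are in the tray, at w4 (319,110) and (319,241). The scene view shows both jars, at (353,317) and (372,342), and the vial, at (292,270), upright in place. The reagent bottle and the pipette have not moved, and the arm is clear of everything.

```bash
python3 -c "
from bench import bot
print(bot.sign_off())"
```

```text
the job is handed in; nothing more can be done
None
```

All five containers are standing upright and released in their bays, the reagent bottle and pipette were left where they stood, and the job was handed in at about 56 s of the 128 s allowed; sign-off returned no verdict.

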